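Open the blue side of the lens cabinet

ROBOT

A 7-joint arm with a two-finger parallel gripper is mounted at the origin on the work surface. World frame = base frame: x ahead of the robot, y to its left, z up, the work surface at z = 0. Lengths are in m, angles in rad, forces in N, time in s.
With the tool pointing down it reaches from about 0.35 to 0.9 m from the base axis. Payload 8.1 kg.
Tool frame: the origin (TCP) lies at the very end of the fingers, on their centre line; the grasp point (between the pads) lies bot.grip_depth behind it (bot.grip_depth is the distance from the TCP to the grasp point, in m); z points along the fingers, y is the line along which they close (so a half turn about z gives the same grasp; the last joint's range is limited). The gripper opens to 85 mm and grips with 20 to 120 N. Pads are 22 mm wide; open, the fingers measure 114 mm over their backs; the gripper's body (76 mm by 85 mm) begins 54 mm behind the grasp point. The pads swing forward as they close: fully open they stand 13 mm farther back than shut.
Start: joints at [-1.388, 0.434, 0.025, 1.573, -0.012, 1.134, -0.075], TCP at [0.176, 0.6, 0.231] pointing down, gripper open.
Joint ranges: [-2.62, 2.62], [-0.44, 2.09], [-1.27, 1.32], [0.08, 2.57], [-1.32, 4.46], [0.12, 2], [-2.74, 2.74]. Speed limits (rad/s): [2.22, 2.22, 3.01, 3.01, 3.14, 3.14, 3.14].

INTERFACE

Orientations are given as a unit quaternion [w, x, y, z].
In Python, from rig import bot gives the robot as it stands.
- The arm moves only by the tool arm_command, never from a script. Its argument "increments" is a list of rows, each a list of 7 numbers: the shift along the world's x, y, z in m, then the turn, a rotation vector about the world's x, y, z in rad, then the closure, from -1 (fully open) to 1 (shut), so that 0 is half open. In form: [[dx, dy, dz, rx, ry, rz, jaw], ...]. A call has 1 to 10 rows; each row shifts and turns the commanded pose from where the row before left it; what a row does not reach is not made up. A row lasts 1/10 s, in which the tool goes at most 50 mm and 8.59 degrees, less where a joint would pass 70% of its speed; a pose out of reach is approached as far as the arm can. A call with a gripper value outside its range is refused whole. The fingers move at their own pace and stop on an object; "squeeze" is the grip in N (left out, the last holds). Time passes only in rows, so rows that do not move let the fingers close. It gives the time, the measured TCP pose, the force, the opening and the grip force at its end, in the units of the state.
- bot.get_obs(): the state, without advancing time (a new reading comes with each control period).
- bot.capture(name): name is "side" or "top" or "wrist"; returns a dict with "img" (480x640x3 uint8, red, green, blue), "z_map" (480x640 float32, m along the optical axis (not along the pixel's ray), 0 where there is no reading), "camera_matrix" (3x3 intrinsics, pixels), "xyz" and "orientation" of the camera in the world; the wrist camera has in their place "mount" (4x4, takes a point from camera to tool coordinates, whose origin is the TCP and whose axes are the flange's). Camera axes: x right, y up, looking along -z (the intrinsics and any distortion apply to the point x, -y, -z); pixel columns grow to the right and rows downward; lengths in m; the calibration is good to about 2 mm. A picture is of the moment at which its call begins: read the wrist's pose just before it.
- bot.finish_job(): hands the job in; it is judged then, once.
The state is a dict: "clock": time; "q": joint angles; "qd": joint speeds; "tau": joint torques, N m; "eef_pos": TCP position; "tool_rot": TCP orientation; "ft_force": force on the tool from outside, world axes, zero at the start; "torque": the same for the moment, N m; "finger_gap": opening from 0.0 (shut) to 1.0 (fully open); "finger_force": force on a finger pad.
Only numpy, scipy, OpenCV 4.12 (cv2) and the standard library are available. Lean on these libraries where they do the work, as an engineer would, in place of code of your own. Each camera call takes 0.05 s, during which the arm holds its last target. There are 200 camera calls.

TASK

I need to get at the lens stock behind the blue door of the little grey lens cabinet. Slide the blue door along its track, as far as it will go, behind its white neighbour, and let go of it. Leave the white door shut.

Things in the scene. Friction and masses are not known exactly. Their poses are not given: they have to be found in the camera images.
- blue_door (a joint): Travel in m of the blue door (166 wide, 152 high, 10 thick): 0 shut, growing as it slides right, behind the white door; starts 0 to 0.025, end stop at 0.132 (fully open, its pull just beside the white door's edge). It is on the rear track and closes the cabinet's left half as the robot faces it. About 2 N of drag; stays where it is left.
- blue_pull (a point): Where to hold the blue pull, 172 mm above the bench, 23 mm below its top. An upright blue bar at the blue door's outer (left) end, 14 mm along the track, 26 deep, 95 tall, 22 mm clear in front of the cabinet; free space at both sides and above; stalks to the door 105 to 140 mm above the bench. Axes: x level into the cabinet, y level along the track to the left (the door opens along -y), z up.
- white_door (a joint): Travel in m of the white door (same size, front track, closing the right half): 0 shut, as it starts, growing as it slides left in front of the blue door, at most 0.132. It stays shut. It has a like white pull at its outer (right) end, 300 mm right of the blue pull when both are shut.
- cabinet: Grey bench-top cabinet, fixed, 340 wide, 145 deep, 165 high, with a double track for the two doors along its front, which looks roughly towards the robot (turned up to 15 degrees). Origin: on the bench, 70 mm behind its front edge, half-way along its width. x points to its back, y along the track to the left, z up.

How it is judged:
At the end, for the whole second after the job is handed in: The blue door stands at rest behind the white door, within 17 mm of its end stop (travel over 115 mm of 132 mm), and the white door is shut to within 15 mm (value of joint blue_door above 0.115 m and velocity of joint blue_door between -0.01 and 0.01 m/s and value of joint white_door below 0.015 m); the robot touches nothing.
It fails at once if the white door is slid open by more than 20 mm (value of joint white_door above 0.02 m).
It also fails if it takes over 32 s, if anything falls off the work surface, if the arm or the gripper's body presses on something with over 40 N, if the wrist force passes 120 N, or if a joint passes its speed limit or range.

## Working session

There is one attempt and no reset: what is moved stays moved. The work goes in short steps, Python scripts to look and compute and a tool call to move; the robot and the scene stay as the last step left them, time stands still between calls to the robot, and variables do not carry over. Pictures are saved under pics/ and viewed, at most 10 in all, crops included, and the job is handed in when it is done.

Besides the shell and the picture viewer there is one more tool, called after "Emit:" by a JSON object that holds its "name" and its "arguments", one argument or row to a line. arm_command: Moves the arm, as the interface text tells. Its arguments: {"type":"object","properties":{"increments":{"type":"array","items":{"type":"array","items":{"type":"number"}}},"squeeze":{"type":"number"}},"required":["increments"]}

```bash
mkdir -p pics; cat > h.py <<'E'
import numpy as np, cv2
from scipy.spatial.transform import Rotation as R
from rig import bot
def cap(n,fn=None):
    o=bot.get_obs(); c=bot.capture(n)
    if fn: cv2.imwrite('pics/'+fn,c['img'][:,:,::-1])
    return o,c
def rot(q): return R.from_quat(np.roll(q,-1))
def pts(c,mask):
    v,u=np.nonzero(mask&(c['z_map']>0)); d=c['z_map'][v,u]
    K=np.array(c['camera_matrix']); p=np.stack([(u-K[0,2])/K[0,0]*d,-(v-K[1,2])/K[1,1]*d,-d],1)
    return rot(c['orientation']).apply(p)+c['xyz'],u,v
E
python3 - <<'E'
from h import *
print(bot.get_obs(), bot.grip_depth)
for n in('side','top'):
    o,c=cap(n,n+'.png'); print(n,c['xyz'],c['orientation'],c.get('distortion'),c.keys())
    h=cv2.cvtColor(c['img'],cv2.COLOR_RGB2HSV)
    m=(h[...,0]>95)&(h[...,0]<130)&(h[...,1]>100)&(h[...,2]>50)
    P,u,v=pts(c,m); print(len(P),np.percentile(P,[1,50,99],axis=0).round(3))
E
```

```text
{'clock': 0.0, 'q': array([-1.38759018,  0.43521097,  0.02493946,  1.57413546, -0.01157319,
        1.13399993, -0.07507875]), 'qd': array([ 0.00022702,  0.00079389,  0.00022991, -0.00161352,  0.00019323,
       -0.00157681,  0.00135094]), 'tau': array([ 8.02307586e-04, -6.70454693e+01,  1.02517884e+00, -3.16221786e+01,
        1.54906703e-02,  1.21814426e-02,  1.17336975e-05]), 'eef_pos': array([0.17610437, 0.59912725, 0.23051822]), 'tool_rot': array([-3.70869029e-05,  1.42420711e-01,  9.89805887e-01, -8.03788128e-04]), 'ft_force': array([0.66586146, 0.50838945, 0.72182785]), 'torque': array([ 0.00832436,  0.01742582, -0.00831997]), 'finger_force': 0.0, 'finger_gap': 1.00189663233047} 0.0187
side [ 0.33079909 -0.60128042  0.66145962] [ 0.88974874  0.41459459 -0.08534448 -0.17080639] None dict_keys(['img', 'z_map', 'camera_matrix', 'xyz', 'orientation'])
1345 [[ 0.47   0.144 -0.002]
 [ 0.561  0.446  0.13 ]
 [ 0.892  0.702  0.194]]
top [0.45793697 0.01598975 0.95350643] [ 0.71270724  0.033966   -0.04796857 -0.69899479] None dict_keys(['img', 'z_map', 'camera_matrix', 'xyz', 'orientation'])
2255 [[0.473 0.149 0.009]
 [0.607 0.447 0.157]
 [0.89  0.6   0.197]]
```

View pics/side.png

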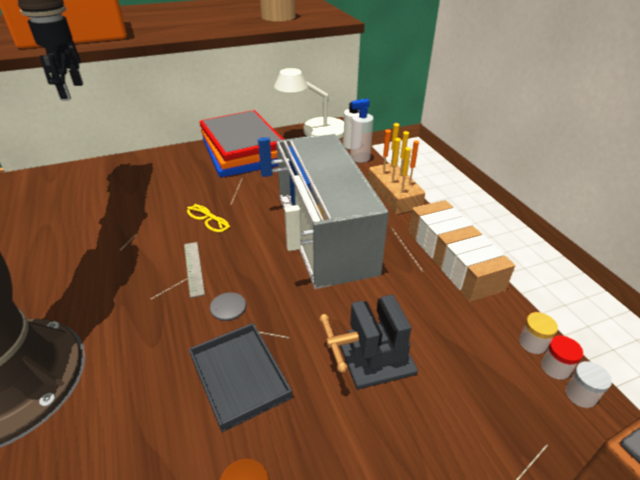

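View pics/top.png

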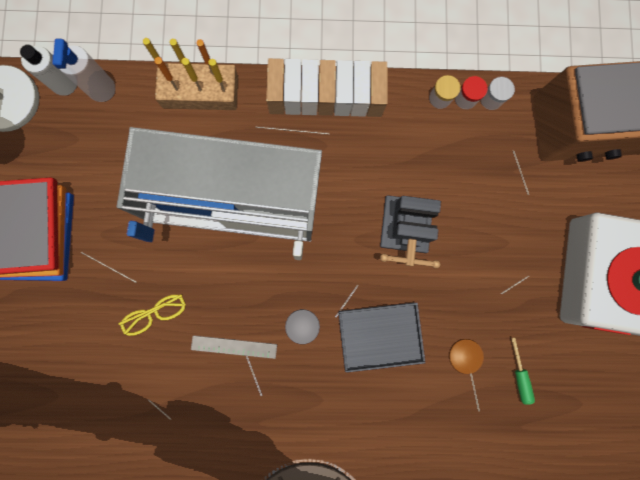

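The side view shows the blue pull at about (265,157). The top view shows the blue pull at (140,232), the white pull at (298,247) and a red stack to the left, its edge near column 70.

```bash
python3 - <<'E'
from h import *
for n,w in(('side',(250,130,275,180)),('top',(122,215,158,245))):
    o,c=cap(n); h=cv2.cvtColor(c['img'],cv2.COLOR_RGB2HSV)
    m=(h[...,0]>95)&(h[...,0]<130)&(h[...,1]>100)&(h[...,2]>50)
    z=np.zeros_like(m); z[w[1]:w[3],w[0]:w[2]]=1
    P,u,v=pts(c,m&z); print(n,len(P),np.percentile(P,[2,50,98],axis=0).round(3))
    T=P[P[:,2]>0.187]; print('top face',len(T),T.mean(0).round(4),cv2.minAreaRect((T[:,:2]*1000).astype(np.float32)))
    print('height of stack/cabinet:')
    A,u,v=pts(c,c['z_map']>0)
    if n=='top':
        for nm,s in(('stack',(u<50)&(v>190)&(v<265)),('wpull',(abs(u-298)<4)&(abs(v-244)<3)),('cab',(abs(u-220)<60)&(abs(v-170)<15))): print(nm,A[s].min(0).round(3),np.median(A[s],0).round(3),A[s].max(0).round(3))
        r=(A[:,2]>0.158)&(A[:,2]<0.172)&(A[:,1]>0.0)&(A[:,1]<0.45)&(A[:,0]>.45)
        b=cv2.minAreaRect((A[r][:,:2]*1000).astype(np.float32)); print('cab rect',b)
E
```

```text
side 493 [[0.543 0.293 0.004]
 [0.557 0.297 0.141]
 [0.623 0.502 0.195]]
top face 62 [0.5545 0.2987 0.1923] ((554.43212890625, 300.2932434082031), (23.38917350769043, 15.390003204345703), 2.4792134761810303)
height of stack/cabinet:
top 361 [[0.544 0.295 0.117]
 [0.556 0.297 0.176]
 [0.568 0.308 0.198]]
top face 151 [0.5566 0.3014 0.1949] ((556.950927734375, 302.7017517089844), (14.294327735900879, 24.933670043945312), 85.50298309326172)
height of stack/cabinet:
stack [0.5   0.5   0.068] [0.57  0.552 0.074] [0.642 0.605 0.08 ]
wpull [0.533 0.023 0.193] [0.537 0.028 0.197] [0.54  0.033 0.199]
cab [0.639 0.064 0.162] [0.667 0.168 0.166] [0.695 0.272 0.171]
cab rect ((713.4488525390625, 226.02671813964844), (455.4837951660156, 384.5837097167969), 88.75718688964844)
```

```bash
python3 - <<'E'
from h import *
o,c=cap('top'); A,u,v=pts(c,c['z_map']>0)
r=(A[:,2]>0.156)&(A[:,2]<0.176)&(u>110)&(u<330)&(v>120)&(v<245)
print('cab',cv2.minAreaRect((A[r][:,:2]*1000).astype(np.float32)))
w=(A[:,2]>0.188)&(abs(u-298)<14)&(abs(v-246)<14)
print('wpull',w.sum(),cv2.minAreaRect((A[w][:,:2]*1000).astype(np.float32)))
E
```

```text
cab ((628.6756591796875, 168.936279296875), (339.8215026855469, 194.0860595703125), 84.41603088378906)
wpull 131 ((529.3720092773438, 28.350482940673828), (13.958876609802246, 25.311962127685547), 84.58475494384766)
```

Emit:
{"name": "arm_command", "arguments": {
  "increments": [
    [0.03,-0.02,0.02,0,0,0,-1],
    [0.04,-0.03,0,0,0,0.03,-1],
    [0.04,-0.03,0,0,0,0.03,-1],
    [0.04,-0.03,0,0,0,0.03,-1],
    [0.04,-0.03,0,0,0,0.03,-1],
    [0.04,-0.03,0,0,0,0.03,-1],
    [0.04,-0.03,0,0,0,0.03,-1],
    [0.04,-0.03,0,0,0,0.03,-1],
    [0.03,-0.03,0,0,0,0,-1],
    [0,0,0,0,0,0,-1]
  ]
}}

```text
clock: 1.25
eef_pos: [0.5217, 0.3325, 0.2512]
tool_rot: [0.001, 0.043, 0.999, -0.002]
ft_force: [0.2, -0.0, 0.3]
finger_gap: 1.0
finger_force: 0.0
```

```bash
python3 - <<'E'
from h import *
o,c=cap('wrist','w.png'); d=c['z_map']; h=cv2.cvtColor(c['img'],cv2.COLOR_RGB2HSV)
m=(h[...,0]>95)&(h[...,0]<130)&(h[...,1]>100)&(h[...,2]>50)&(d>0)
v,u=np.nonzero(m);K=np.array(c['camera_matrix']);z=d[m]
p=np.stack([(u-K[0,2])/K[0,0]*z,-(v-K[1,2])/K[1,1]*z,-z,0*z+1],1)
P=rot(o['tool_rot']).apply((p@np.array(c['mount']).T)[:,:3])+o['eef_pos']
T=P[(P[:,2]>.188)&(P[:,2]<.205)]; print(len(P),len(T),T.mean(0),cv2.minAreaRect((T[:,:2]*1000).astype(np.float32)))
E
```

```text
10238 770 [0.55241179 0.30488504 0.19415474] ((554.3541870117188, 304.5570068359375), (13.799726486206055, 25.103300094604492), 82.91928100585938)
```

View pics/w.png

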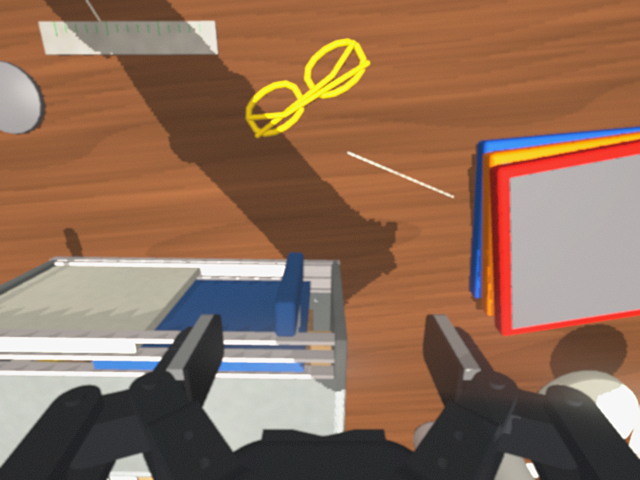

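The wrist view shows the blue pull at about (290,295), between the open fingers. It agrees with the top view to within 3 mm.

Emit:
{"name": "arm_command", "arguments": {
  "increments": [
    [0.017,-0.015,0,0,0,-0.01,-1],
    [0.016,-0.014,0,0,0,0,-1],
    [0,0,0,0,0,0,-1],
    [0,0,0,0,0,0,-1]
  ]
}}

```text
clock: 1.7
eef_pos: [0.5485, 0.3115, 0.2511]
tool_rot: [-0.0, 0.043, 0.999, 0.0]
ft_force: [0.3, 0.6, -0.1]
finger_gap: 0.998
finger_force: 0.0
```

Emit:
{"name": "arm_command", "arguments": {
  "increments": [
    [0.006,-0.008,-0.018,0,0,-0.01,-1],
    [0,0,-0.03,0,0,0,-1],
    [0,0,-0.03,0,0,0,-1],
    [0,0,-0.02,0,0,0,-1],
    [0,0,0,0,0,0,-1],
    [0,0,0,0,0,0,-1]
  ],
  "squeeze": 30
}}

```text
clock: 2.3
eef_pos: [0.5544, 0.304, 0.1538]
tool_rot: [-0.0, 0.047, 0.999, 0.0]
ft_force: [-0.1, -0.0, -0.4]
finger_gap: 1.001
finger_force: 0.0
```

Emit:
{"name": "arm_command", "arguments": {
  "increments": [
    [0,0,0,0,0,0,1],
    [0,0,0,0,0,0,1],
    [0,0,0,0,0,0,1],
    [0,0,0,0,0,0,1],
    [0,0,0,0,0,0,1],
    [0,0,0,0,0,0,1],
    [0,0,0,0,0,0,1],
    [0,0,0,0,0,0,1]
  ]
}}

```text
clock: 3.1
eef_pos: [0.5554, 0.3029, 0.1537]
tool_rot: [0.0, 0.048, 0.999, 0.0]
ft_force: [-1.0, 0.3, 4.4]
finger_gap: 0.163
finger_force: 32.2
```

The gap reads 14 mm, so the bar is held. Next I slide it right along the track.

Emit:
{"name": "arm_command", "arguments": {
  "increments": [
    [-0.0005,-0.005,0,0,0,0,1],
    [-0.001,-0.01,0,0,0,0,1],
    [-0.001,-0.01,0,0,0,0,1],
    [-0.001,-0.01,0,0,0,0,1],
    [-0.001,-0.01,0,0,0,0,1],
    [-0.001,-0.01,0,0,0,0,1]
  ]
}}

```text
clock: 3.7
eef_pos: [0.5498, 0.2472, 0.1537]
tool_rot: [0.0, 0.048, 0.999, 0.0]
ft_force: [-0.6, 2.2, 5.2]
finger_gap: 0.16
finger_force: 32.3
```

Emit:
{"name": "arm_command", "arguments": {
  "increments": [
    [-0.001,-0.01,0,0,0,0,1],
    [-0.001,-0.01,0,0,0,0,1],
    [-0.001,-0.01,0,0,0,0,1],
    [-0.001,-0.01,0,0,0,0,1],
    [0,-0.005,0,0,0,0,1],
    [0,0,0,0,0,0,1],
    [0,0,0,0,0,0,1]
  ]
}}

```text
clock: 4.4
eef_pos: [0.5453, 0.2014, 0.1537]
tool_rot: [-0.0, 0.048, 0.999, -0.0]
ft_force: [-4.0, -0.6, 8.7]
finger_gap: 0.164
finger_force: 32.7
```

Emit:
{"name": "arm_command", "arguments": {
  "increments": [
    [-0.0003,-0.003,0,0,0,0,1],
    [0,0,0,0,0,0,1]
  ]
}}

```text
clock: 4.6
eef_pos: [0.545, 0.1989, 0.1537]
tool_rot: [-0.0, 0.048, 0.999, 0.0]
ft_force: [-3.9, 0.4, 9.7]
finger_gap: 0.161
finger_force: 32.7
```

Emit:
{"name": "arm_command", "arguments": {
  "increments": [
    [-0.0003,-0.003,0,0,0,0,1],
    [0,0,0,0,0,0,1]
  ]
}}

```text
clock: 4.8
eef_pos: [0.5448, 0.1967, 0.1537]
tool_rot: [-0.0, 0.048, 0.999, 0.001]
ft_force: [-2.2, 2.5, 5.9]
finger_gap: 0.161
finger_force: 32.5
```

Emit:
{"name": "arm_command", "arguments": {
  "increments": [
    [-0.0003,-0.003,0,0,0,0,1],
    [0,0,0,0,0,0,1]
  ]
}}

```text
clock: 5.0
eef_pos: [0.5448, 0.1967, 0.1537]
tool_rot: [0.001, 0.047, 0.999, 0.002]
ft_force: [-0.5, 12.4, 2.2]
finger_gap: 0.161
finger_force: 32.3
```

```bash
python3 - <<'E'
from h import *
o,c=cap('top','t2.png'); print(o['eef_pos'],o['ft_force'])
o,c=cap('side','s2.png'); cv2.imwrite('pics/s2c.png',cv2.resize(c['img'][110:300,230:420,::-1],None,fx=3,fy=3))
E
```

```text
[0.54481575 0.19667436 0.15373737] [-0.50086536 12.38629256  2.24467953]
```

View pics/s2c.png

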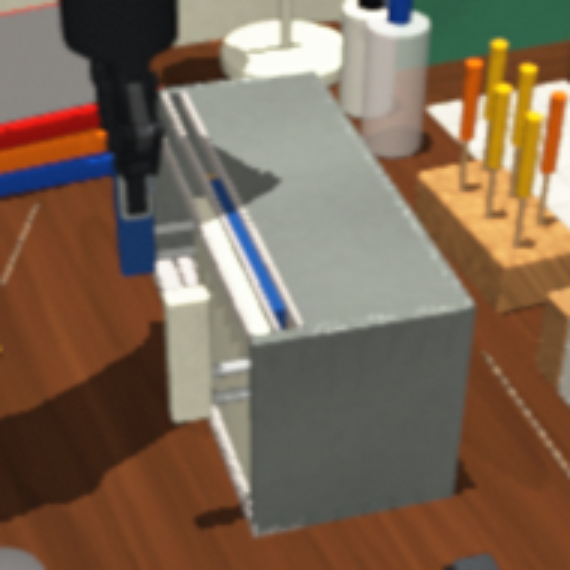

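The crop shows the blue door fully behind the white one, which is still at its right end. The 12 N reaction means the end stop is reached. I ease off, open and lift.

Emit:
{"name": "arm_command", "arguments": {
  "increments": [
    [0.0003,0.003,0,0,0,0,1],
    [0,0,0,0,0,0,-0.5],
    [0,0,0,0,0,0,-0.5],
    [0,0,0,0,0,0,-0.5],
    [0,0,0,0,0,0,-0.5],
    [0,0,0,0,0,0,-0.5],
    [0,0,0.02,0,0,0,-0.5],
    [0,0,0.03,0,0,0,-0.5],
    [0,0,0.04,0,0,0,-0.5],
    [0,0,0.04,0,0,0,-0.5]
  ]
}}

```text
clock: 6.1
eef_pos: [0.5447, 0.1963, 0.2844]
tool_rot: [-0.0, 0.048, 0.999, -0.0]
ft_force: [1.2, 1.1, 0.4]
finger_gap: 0.748
finger_force: 0.0
```

Emit:
{"name": "arm_command", "arguments": {
  "increments": [
    [-0.04,0,0.02,0,0,0,-0.5],
    [-0.04,0,0,0,0,0,-0.5],
    [-0.04,0,0,0,0,0,-0.5],
    [-0.03,0,0,0,0,0,-0.5],
    [0,0,0,0,0,0,-0.5],
    [0,0,0,0,0,0,-0.5],
    [0,0,0,0,0,0,-0.5]
  ]
}}

```text
clock: 6.8
eef_pos: [0.3961, 0.1966, 0.3034]
tool_rot: [0.0, 0.048, 0.999, 0.0]
ft_force: [-0.1, 0.3, -0.1]
finger_gap: 0.75
finger_force: 0.0
```

```bash
python3 - <<'E'
from h import *
o,c=cap('side'); print(o['eef_pos'],o['ft_force'],o['finger_gap'])
cv2.imwrite('pics/s3c.png',cv2.resize(c['img'][110:300,230:420,::-1],None,fx=3,fy=3))
E
```

```text
[0.39611879 0.19658093 0.30344203] [-0.1166265   0.27710371 -0.13978475] 0.7503283649750516
```

View pics/s3c.png

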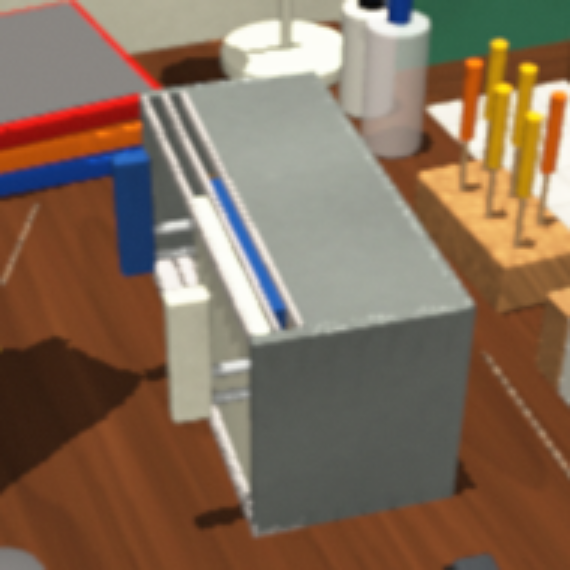

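The door is fully open, the white door is shut and the arm is clear.

```bash
python3 -c "
from rig import bot; print(bot.finish_job())"
```

```text
the job is handed in; nothing more can be done
None
```

The blue door is slid to its end stop behind the white door and released; the white door is still shut, the arm is clear, and the job was handed in (no verdict returned).

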